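Tighten the vacuum chamber cover crosswise

TASK

The gasketed cover of the small vacuum chamber is held by four wing screws, and one diagonal pair is already tight. Finish the other pair in cross order: first turn the loose screw at the corner with the brass vent stub clockwise until it is fully home, then the loose screw diagonally across the cover, also fully home, so that all four wings point the same way; then let go.

Things in the scene. Friction and masses are not known exactly. Their poses are not given: they have to be found in the camera images.
- first_wing (a point): Centre of the first screw's flat wing, on the screw's axis, half-way up; x along the wing, z up. Wing 48 mm long, 10 thick, 24 high; its lower edge is 14 mm above the cover, on a 10 mm shank. It stands at the corner where the brass vent stub leaves the side wall of the aluminium chamber (180 x 220 mm; cover top 76 mm above the table). Screws are 120 x 160 mm apart.
- first_screw (a joint): Turn of the first screw, rad, growing clockwise seen from above; 1.4 is fully home: a firm stop, wing parallel to the chamber's 180 mm sides like the tight screws. Starts loose at 0.1 to 0.5, turns stiffly (0.08 N m), stays where it is left, neither rises nor sinks.
- second_wing (a point): Centre of the second screw's flat wing, on the screw's axis, half-way up; x along the wing, z up. Wing 48 mm long, 10 thick, 24 high; its lower edge is 14 mm above the cover, on a 10 mm shank. It is diagonally across the cover from the first, 200 mm away. The two tight screws look alike and cannot be turned; a loose resin puck (32 x 18 mm) stands mid-cover.
- second_screw (a joint): Turn of the second screw, rad, with the same meaning, start, stop and stiffness as for the first.

How it is judged:
On the way, in this order (a step that is already met when the one before it is completed fails the run):
1. the first screw is fully home while the second is still loose (value of joint first_screw above 1.22 rad and value of joint second_screw below 0.8 rad), for 0.2 s.
2. the second screw is fully home too (value of joint each of first_screw, second_screw above 1.22 rad), for 0.2 s.
At the end, for the whole second after the job is handed in: Both screws are fully home: each turned beyond 1.22 rad, within about 10 degrees of the stop at 1.4 rad (all of step 2); the robot touches nothing.
It also fails if it takes over 45 s, if anything falls off the work surface, if the arm or the gripper's body presses on something with over 40 N, if the wrist force passes 120 N, or if a joint passes its speed limit or range.

ROBOT

A 6-joint arm with a two-finger parallel gripper is mounted at the origin on the work surface. World frame = base frame: x ahead of the robot, y to its left, z up, the work surface at z = 0. Lengths are in m, angles in rad, forces in N, time in s.
With the tool pointing down it reaches from about 0.25 to 0.775 m from the base axis. Payload 4 kg.
Tool frame: the origin (TCP) lies at the very end of the fingers, on their centre line; the grasp point (between the pads) lies hold_point_z behind it (hold_point_z is the distance from the TCP to the grasp point, in m); z points along the fingers, y is the direction in which the jaws open and shut (so a half turn about z gives the same grasp; the last joint's range is limited). The gripper opens to 94 mm and grips with 3 to 60 N. Pads are 16 mm wide; open, the fingers measure 119 mm over their backs; the gripper's body (75 mm by 177 mm) begins 78 mm behind the grasp point.
Start: joints at [-0.103, 0.087, 1.371, -0, 1.684, -0.103], TCP at [0.55, -0, 0.206] pointing down, gripper open.
Joint ranges: [-3.1, 3.1], [-0.76, 2.03], [0.27, 2.55], [-1.08, 4.22], [0.17, 2.65], [-2.57, 2.57]. Speed limits (rad/s): [2.79, 2.79, 3.14, 3.14, 3.14, 3.14].

INTERFACE

Orientations are given as [roll, pitch, yaw] about the fixed x, y, z axes, in that order (R = Rz(yaw) Ry(pitch) Rx(roll)).
In Python, from bench import * gives the robot as it stands.
- The arm moves only by the tool step_arm, never from a script. Its argument "increments" is text: rows parted by semicolons, each of 6 numbers parted by spaces: the shift along the tool's x, y, z in cm, then the turn, a rotation vector about the tool's x, y, z in rad. A call has 1 to 5 rows; each row shifts and turns the commanded pose from where the row before left it, along the tool's axes as they then stand; what a row does not reach is not made up. A row lasts 1/10 s, in which the tool goes at most 50 mm and 8.59 degrees, less where a joint would pass 70% of its speed; a pose out of reach is approached as far as the arm can. A call is refused whole if a number of a shift passes 5 or a number of a turn 0.15, either way. A call with a gripper value outside its range is refused whole. "claw" is the gripper's target within -1 to 1 (shut at 1, half-way at 0, fully open at -1), set as the call begins (left out, the last holds). The fingers move at their own pace and stop on an object; the grip force is fixed at half the most. Time passes only in rows, so rows that do not move let the fingers close. It gives the time, the measured TCP pose, the force and the opening at its end, in the units of the state.
- get_obs(): the state, without advancing time (a new reading comes with each control period).
- snapshot(name): name is "scene" or "side" or "wrist"; returns the picture (480x640x3 uint8, red, green, blue); there is no depth.
- calibration(name): a dict with "camera_matrix" (3x3 intrinsics, pixels), "eye" and "orientation" of the camera in the world; the wrist camera has in their place "tool_from_camera" (4x4, takes a point from camera to tool coordinates, whose origin is the TCP and whose axes are the flange's). Camera axes: x right, y up, looking along -z (the intrinsics and any distortion apply to the point x, -y, -z); pixel columns grow to the right and rows downward; lengths in m; the calibration is good to about 2 mm. A picture is of the moment at which its call begins: read the wrist's pose just before it. calibration takes no time and is no camera call.
- close_job(): hands the job in, once; it reports no verdict.
The state is a dict: "time": time; "joint_positions": joint angles; "qvel": joint speeds; "joint_torque": joint torques, N m; "tool_pos": TCP position; "ee_rot": TCP orientation; "wrist_force": force on the tool from outside, world axes, zero at the start; "wrist_torque": the same for the moment, N m; "width": finger opening in m.
Only numpy, scipy, OpenCV 4.12 (cv2) and the standard library are available. Lean on these libraries where they do the work, as an engineer would, in place of code of your own. Each camera call takes 0.05 s, during which the arm holds its last target. There are 200 camera calls.

## Working session

There is one attempt and no reset: what is moved stays moved. The work goes in short steps, Python scripts to look and compute and a tool call to move; the robot and the scene stay as the last step left them, time stands still between calls to the robot, and variables do not carry over. Pictures are saved under pics/ and viewed, about 8 in all and at most 12, crops included, and the job is handed in when it is done.

Besides the shell and the picture viewer there is one more tool, called as name(argument=value, ...), one argument or row to a line, values as JSON. step_arm: Moves the arm, as the interface text tells. Its arguments: {"type":"object","properties":{"increments":{"type":"string"},"claw":{"type":"number"}},"required":["increments"]}

```bash
mkdir -p pics; ls; python3 - <<'E'
from bench import *
import cv2,numpy as np
o=get_obs();print({k:np.round(v,3).tolist() for k,v in o.items()})
for n in["scene","side","wrist"]:
    c=calibration(n);print(n,{k:np.round(v,4).tolist() for k,v in c.items()})
    cv2.imwrite(f"pics/{n}0.png",snapshot(n)[:,:,::-1])
E
```

```text
pics
{'time': 0.0, 'joint_positions': [-0.103, 0.088, 1.372, 0.0, 1.684, -0.103], 'qvel': [-0.0, 0.001, -0.002, -0.0, 0.0, 0.001], 'joint_torque': [0.001, -34.018, -30.242, 0.072, 0.033, -0.0], 'tool_pos': [0.549, 0.0, 0.204], 'ee_rot': [-3.139, -0.0, 1.571], 'wrist_force': [0.421, 0.526, 0.536], 'wrist_torque': [-0.042, 0.007, -0.027], 'width': 0.094}
scene {'camera_matrix': [[467.5737, 0.0, 323.9755], [0.0, 467.5737, 236.9575], [0.0, 0.0, 1.0]], 'eye': [0.9232, 0.1077, 0.6532], 'orientation': [0.6135, 0.0123, 1.866]}
side {'camera_matrix': [[464.3509, 0.0, 319.1615], [0.0, 464.3509, 236.1275], [0.0, 0.0, 1.0]], 'eye': [0.2677, -0.4093, 0.5623], 'orientation': [0.8621, -0.0072, -0.6142]}
wrist {'camera_matrix': [[379.0932, 0.0, 314.9731], [0.0, 379.0932, 236.5817], [0.0, 0.0, 1.0]], 'tool_from_camera': [[0.0009, 0.9709, 0.2394, 0.0687], [1.0, -0.001, -0.0001, 0.0003], [0.0002, 0.2394, -0.9709, -0.18], [0.0, 0.0, 0.0, 1.0]]}
```

View pics/scene0.png

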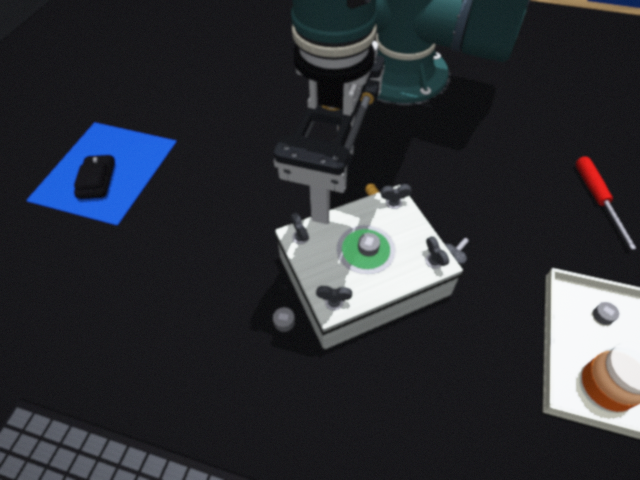

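View pics/wrist0.png

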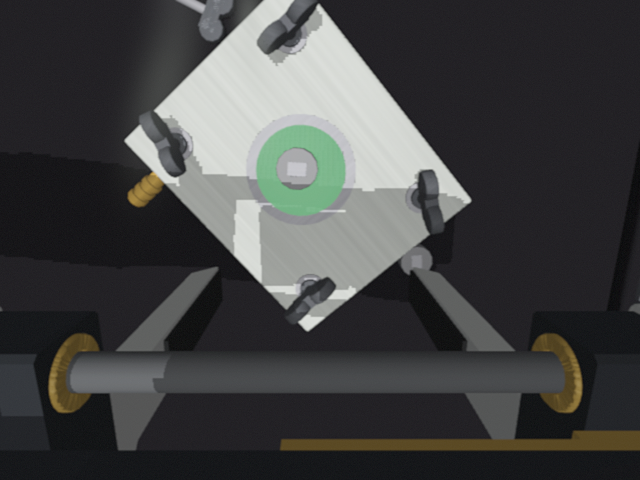

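```bash
python3 - <<'E'
import bench;print([n for n in dir(bench) if n[0]!='_'], getattr(bench,'hold_point_z',None))
import cv2,numpy as np
w=cv2.imread('pics/wrist0.png');s=cv2.imread('pics/scene0.png');d=cv2.imread('pics/side0.png')
g=lambda i:np.clip(255*(i/255.)**.5,0,255).astype('uint8')
def c(i,x,y,k=50,z=8):return cv2.resize(g(i[y-k:y+k,x-k:x+k]),(400,400) if z==8 else z,interpolation=cv2.INTER_CUBIC)
z=(290,290)
cv2.imwrite('pics/m1.png',np.vstack([np.hstack([c(w,165,145,50,z),c(w,425,200,50,z)]),np.hstack([c(s,395,195,30,z),c(s,335,293,30,z)])]))
cv2.imwrite('pics/side0g.png',g(d))
E
```

```text
['IKError', 'calibration', 'close_job', 'get_obs', 'hold_point_z', 'snapshot'] 0.0188
```

View pics/m1.png

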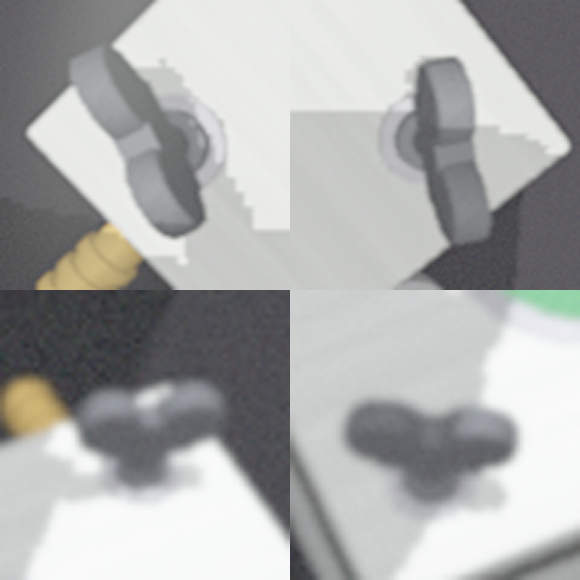

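View pics/side0g.png

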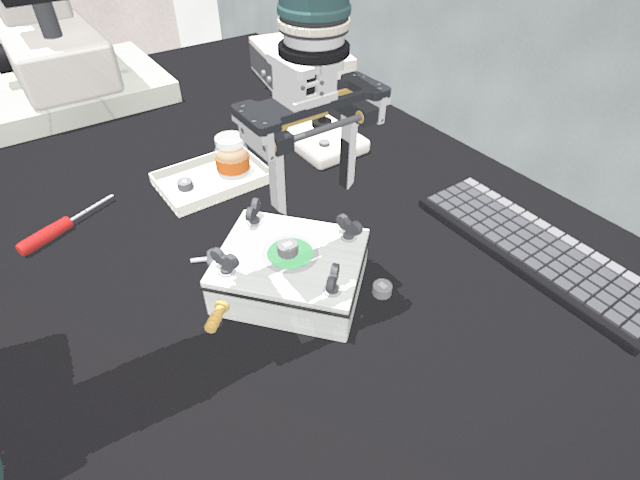

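The wrist view shows the first wing (by the brass stub) with its saddle at (163,144) and the second at (432,202). The tight pair are at (287,25) and (310,300). In the scene view the loose two are at (396,188) and (334,292). I'll triangulate from these.

```bash
cat > h.py <<'E'
from bench import *
import numpy as np,cv2
from scipy.spatial.transform import Rotation as R
def ray(n,px,obs=None):
    c=calibration(n);K=np.array(c['camera_matrix'])
    d=np.linalg.solve(K,[px[0],px[1],1])*[1,-1,-1]
    if n=='wrist':
        T=np.array(c['tool_from_camera']);o=obs or get_obs();r=R.from_euler('xyz',o['ee_rot']).as_matrix()
        return r@T[:3,3]+o['tool_pos'],r@T[:3,:3]@d
    return np.array(c['eye']),R.from_euler('xyz',c['orientation']).as_matrix()@d
def plane(r,z):return r[0]+r[1]*(z-r[0][2])/r[1][2]
def tri(*rs):
    P=[np.eye(3)-np.outer(d,d)/(d@d) for _,d in rs]
    x=np.linalg.solve(sum(P),sum(p@e for p,(e,_) in zip(P,rs)));return x,[np.linalg.norm(p@(x-e)) for p,(e,_) in zip(P,rs)]
E
python3 - <<'E'
from h import *
np.set_printoptions(precision=4,suppress=True)
o=get_obs()
for n,w,s,ring,l in [(1,(163.3,144),(396,187.8),(176.4,143.3),((95,75),(165,200))),(2,(431.9,201.7),(334.4,291.6),(419,197.6),((155,80),(178,225)))]:
    print(n,*tri(ray('wrist',w),ray('scene',s)),'ring',plane(ray('wrist',ring),.077)[:2],'w.108',plane(ray('wrist',w),.108)[:2],'s.108',plane(ray('scene',s),.108)[:2])
    org=np.array([115,95] if n==1 else [375,150]);q=[plane(ray('wrist',org+np.array(p)/2.9),.112) for p in l];v=q[1]-q[0];print('  ang',np.arctan2(v[1],v[0])%np.pi,np.linalg.norm(v))
im=cv2.imread('pics/wrist0.png');m=(im.min(2)>105).astype('uint8')
m[330:]=0;cs=cv2.findContours(m,0,2)[0];h=cv2.convexHull(max(cs,key=cv2.contourArea))
p=cv2.approxPolyDP(h,8,True)[:,0];print(p.tolist());q=np.array([plane(ray('wrist',a),.076)[:2] for a in p]);print(q);e=np.roll(q,-1,0)-q;print(np.linalg.norm(e,axis=1),np.arctan2(e[:,1],e[:,0])%np.pi)
E
```

```text
1 [0.4448 0.0688 0.1153] [np.float64(0.0006868388493803079), np.float64(0.0006868388493803053)] ring [0.4403 0.0686] w.108 [0.4421 0.0681] s.108 [0.4382 0.0689]
  ang 2.0188421943922155 0.0324065929028114
2 [0.6365 0.0273 0.1049] [np.float64(0.0006649268296917705), np.float64(0.0006649268296917811)] ring [0.6344 0.0258] w.108 [0.6356 0.0271] s.108 [0.6382 0.0284]
  ang 1.799159821552993 0.03745621815457873
[[263, 0], [319, 4], [470, 198], [427, 269], [310, 329], [124, 141]]
[[ 0.5117  0.1698]
 [ 0.5524  0.1672]
 [ 0.6763  0.0254]
 [ 0.6456 -0.0357]
 [ 0.5453 -0.0922]
 [ 0.3987  0.0703]]
[0.0408 0.1883 0.0684 0.1151 0.2188 0.1506] [3.0781 2.2889 1.1045 0.5129 2.3049 0.7218]
```

step_arm(
  increments="1.7 -2.7 0 0 0 0; 1.7 -2.7 0 0 0 0; 1.7 -2.7 0 0 0 0; 1.7 -2.7 0 0 0 0; 0 0 0 0 0 -0.15",
)

```text
time: 0.65
tool_pos: [0.4394, 0.0696, 0.2056]
ee_rot: [-3.141, -0.001, 1.727]
wrist_force: [-0.1, 0.5, 0.0]
width: 0.0937
```

step_arm(
  increments="0 0 0 0 0 -0.15; 0 0 0 0 0 -0.14; 0 0 0 0 0 0; 0 0 0 0 0 0",
)

```text
time: 1.05
tool_pos: [0.4419, 0.068, 0.2052]
ee_rot: [-3.141, -0.0, 2.008]
wrist_force: [-0.8, 0.4, 0.7]
width: 0.0941
```

```bash
python3 - <<'E'
from h import *
np.set_printoptions(precision=4,suppress=True)
o=get_obs();print(o['time'],o['tool_pos'],o['ee_rot'])
im=snapshot('wrist')[:,:,::-1];cv2.imwrite('pics/w1raw.png',im)
cv2.imwrite('pics/w1.png',np.clip(255*(im/255.)**.5,0,255).astype('uint8'))
K=np.array(calibration('wrist')['camera_matrix']);T=np.array(calibration('wrist')['tool_from_camera'])
r=R.from_euler('xyz',o['ee_rot']).as_matrix()
for X in [(.4415,.0685,.108),(.4405,.0686,.077)]:
    p=np.linalg.inv(T)@np.append(r.T@(np.array(X)-o['tool_pos']),1);q=K@(p[:3]*[1,-1,-1]);print(q[:2]/q[2])
E
```

```text
1.05 [0.4419 0.068  0.2052] [-3.1413 -0.0001  2.0078]
[314.6642 236.1488]
[313.678  226.6784]
```

View pics/w1.png

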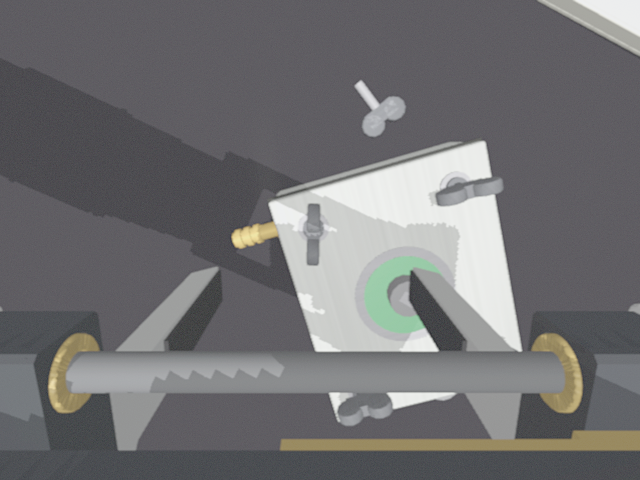

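The near check confirms it: the wing is vertical at (313.5,234.5), against a predicted (314.7,236), so position and yaw are right. Going down to grip it.

step_arm(
  increments="0 0 3 0 0 0; 0 0 3 0 0 0; 0 0 3 0 0 0; 0 0 3 0 0 0; 0 0 0 0 0 0",
  claw=0,
)

```text
time: 1.6
tool_pos: [0.4384, 0.0678, 0.0809]
ee_rot: [-3.132, -0.004, 2.009]
wrist_force: [-0.3, 0.7, -0.1]
width: 0.0577
```

step_arm(
  increments="0 0 0 0 0 0; 0 0 0 0 0 0; 0 0 0 0 0 0; 0 0 0 0 0 0; 0 0 0 0 0 0",
  claw=1,
)

```text
time: 2.1
tool_pos: [0.4426, 0.068, 0.0864]
ee_rot: [3.14, 0.001, 2.011]
wrist_force: [-0.2, -0.4, 0.5]
width: 0.0177
```

step_arm(
  increments="0 0 0 0 0 0; 0 0 0 0 0 0; 0 0 0 0 0 0; 0 0 0 0 0 0",
)

```text
time: 2.5
tool_pos: [0.4406, 0.0671, 0.0861]
ee_rot: [-3.138, 0.0, 2.011]
wrist_force: [-5.4, -2.3, 6.1]
width: 0.0098
```

Gripped at 9.8 mm opening, which is the wing's thickness. Turning it clockwise.

step_arm(
  increments="0 0 0 0 0 0.12; 0 0 0 0 0 0.12; 0 0 0 0 0 0.12; 0 0 0 0 0 0.12; 0 0 0 0 0 0.12",
)

```text
time: 3.0
tool_pos: [0.4397, 0.067, 0.0861]
ee_rot: [-3.137, 0.003, 1.406]
wrist_force: [-8.4, -2.2, 6.5]
width: 0.0097
```

step_arm(
  increments="0 0 0 0 0 0.12; 0 0 0 0 0 0.12; 0 0 0 0 0 0.12; 0 0 0 0 0 0.12; 0 0 0 0 0 0",
)

```text
time: 3.5
tool_pos: [0.4391, 0.0673, 0.0861]
ee_rot: [-3.137, 0.005, 0.929]
wrist_force: [-9.7, -2.4, 8.5]
width: 0.0097
```

```bash
python3 -c "
from bench import *
o=get_obs();print(o)"
```

```text
{'time': 3.5, 'joint_positions': array([ 2.55688041e-02, -8.92870779e-02,  1.78692646e+00, -1.56573092e-03,
        1.45068979e+00,  6.67832066e-01]), 'qvel': array([ 0.00087731, -0.00118383, -0.00040778,  0.00017738,  0.00122887,
       -0.06154887]), 'joint_torque': array([  0.4224822 , -21.67764187, -29.35820997,   0.66341171,
        -3.0926279 ,   0.35851294]), 'tool_pos': array([0.43907006, 0.06730223, 0.08606752]), 'ee_rot': array([-3.13726505,  0.0053914 ,  0.92873757]), 'wrist_force': array([-9.65066235, -2.40056552,  8.50117677]), 'wrist_torque': array([-0.36445909,  1.68183626, -0.05920061]), 'width': 0.009674946887084803}
```

step_arm(
  increments="0 0 0 0 0 0.08; 0 0 0 0 0 0.08; 0 0 0 0 0 0.04; 0 0 0 0 0 0",
)

```text
time: 3.9
tool_pos: [0.4389, 0.0675, 0.0861]
ee_rot: [-3.138, 0.006, 0.73]
wrist_force: [-10.4, -2.8, 9.1]
width: 0.0094
```

```bash
python3 -c "
from bench import *
o=get_obs();print(o['joint_torque'][5],o['wrist_torque'],o['ee_rot'])"
```

```text
0.12075443286448717 [-0.31251557  1.80535516 -0.02486022] [-3.1378194   0.00617052  0.73026644]
```

step_arm(
  increments="0 0 0 0 0 0.04; 0 0 0 0 0 0.04; 0 0 0 0 0 0",
)

```text
time: 4.2
tool_pos: [0.4391, 0.0676, 0.0861]
ee_rot: [-3.139, 0.006, 0.652]
wrist_force: [-8.9, -2.0, 9.0]
width: 0.0102
```

```bash
python3 -c "
from bench import *
o=get_obs();print(o['joint_torque'][5],o['wrist_torque'],o['ee_rot'])"
```

```text
0.6619821488857269 [-0.15276109  1.77173917  0.50960421] [-3.13852917  0.00603269  0.65183626]
```

Wrist torque rose to 0.5 N m, so it's against the stop. I'll release, lift and check.

step_arm(
  increments="0 0 0 0 0 0; 0 0 0 0 0 0; 0 0 0 0 0 0; 0 0 0 0 0 0",
  claw=-0.3,
)

```text
time: 4.6
tool_pos: [0.4422, 0.068, 0.0855]
ee_rot: [3.141, -0.0, 0.651]
wrist_force: [-0.1, -0.1, 1.0]
width: 0.039
```

step_arm(
  increments="0 0 -3 0 0 0; 0 0 -3 0 0 0; 0 0 -3 0 0 0; 0 0 -3 0 0 0; 0 0 0 0 0 0",
  claw=-1,
)

```text
time: 5.1
tool_pos: [0.4447, 0.0681, 0.2104]
ee_rot: [3.136, -0.008, 0.651]
wrist_force: [-0.3, 0.2, 0.4]
width: 0.079
```

```bash
python3 - <<'E'
from h import *
np.set_printoptions(precision=4,suppress=True)
o=get_obs();print(o['time'],o['tool_pos'],o['ee_rot'])
im=snapshot('wrist')[:,:,::-1]
cv2.imwrite('pics/w2.png',np.clip(255*(im/255.)**.5,0,255).astype('uint8'))
E
```

```text
5.1 [0.4447 0.0681 0.2104] [ 3.1359 -0.008   0.6508]
```

View pics/w2.png

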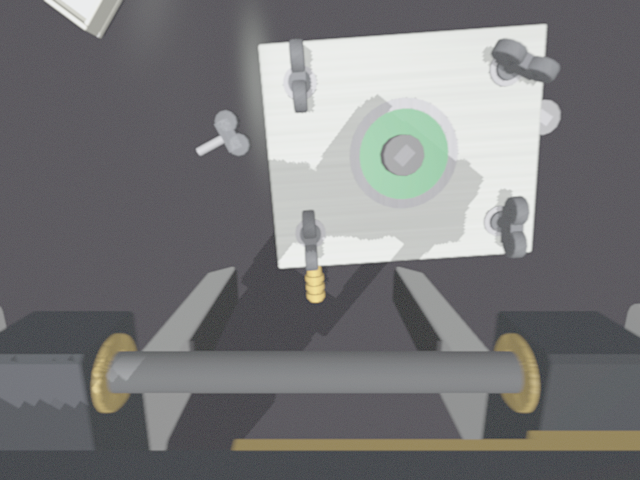

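First wing, (308,212)–(311,268), now lies parallel to the tight ones. The puck hasn't moved. Second wing is at (525,60). Moving over it.

step_arm(
  increments="2.56 3 0 0 0 0; 2.56 3 0 0 0 0; 2.56 3 0 0 0 0; 2.56 3 0 0 0 0; 2.56 3 0 0 0 0",
)

```text
time: 5.65
tool_pos: [0.6353, 0.0258, 0.2025]
ee_rot: [-3.139, 0.003, 0.651]
wrist_force: [-0.3, 0.6, 0.2]
width: 0.0941
```

step_arm(
  increments="0 0 0 0 0 -0.14; 0 0 0 0 0 -0.14; 0 0 0 0 0 -0.14; 0 0 0 0 0 -0.14; 0 0 0 0 0 -0.14",
)

```text
time: 6.15
tool_pos: [0.6339, 0.0262, 0.2025]
ee_rot: [-3.137, 0.001, 1.356]
wrist_force: [0.7, -0.4, 0.5]
width: 0.094
```

step_arm(
  increments="0 0 0 0 0 -0.14; 0 0 0 0 0 -0.14; 0 0 0 0 0 -0.15; 0 0 0 0 0 0; 0 0 0 0 0 0",
)

```text
time: 6.65
tool_pos: [0.6341, 0.0262, 0.2036]
ee_rot: [-3.139, -0.001, 1.778]
wrist_force: [0.3, -0.7, -1.1]
width: 0.0937
```

```bash
python3 - <<'E'
from h import *
np.set_printoptions(precision=4,suppress=True)
o=get_obs();print(o['time'],o['tool_pos'],o['ee_rot'])
im=snapshot('wrist')[:,:,::-1]
cv2.imwrite('pics/w3.png',np.clip(255*(im/255.)**.5,0,255).astype('uint8'))
print(ray('wrist',(315,236.5),o))
E
```

```text
6.65 [0.6341 0.0262 0.2036] [-3.1389 -0.0007  1.7776]
(array([0.6208, 0.0934, 0.3837]), array([ 0.0465, -0.234 , -0.9711]))
```

View pics/w3.png

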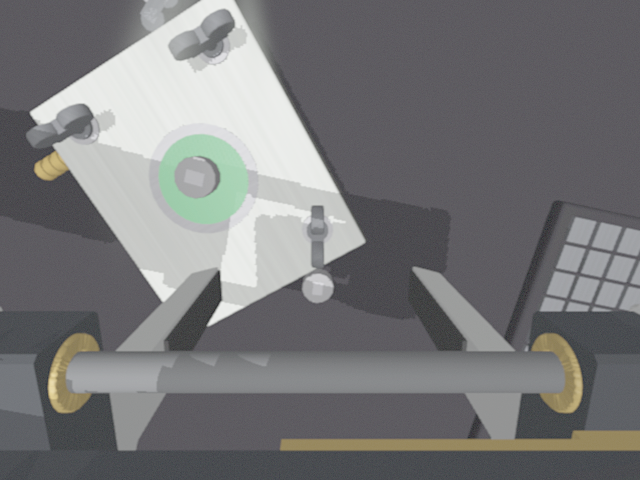

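Wing 2 is vertical at (317.5,236), so the tool is aligned. Descending to grip.

step_arm(
  increments="0 0.1 3 0 0 0; 0 0 3 0 0 0; 0 0 3 0 0 0; 0 0 2.9 0 0 0; 0 0 0 0 0 0",
  claw=0,
)

```text
time: 7.2
tool_pos: [0.6319, 0.0265, 0.0804]
ee_rot: [-3.131, -0.003, 1.779]
wrist_force: [-0.3, 0.2, -1.6]
width: 0.0575
```

step_arm(
  increments="0 0 0 0 0 0; 0 0 0 0 0 0; 0 0 0 0 0 0; 0 0 0 0 0 0; 0 0 0 0 0 0",
  claw=1,
)

```text
time: 7.7
tool_pos: [0.6363, 0.0264, 0.0877]
ee_rot: [3.14, 0.0, 1.781]
wrist_force: [-0.6, 0.1, 0.1]
width: 0.0176
```

step_arm(
  increments="0 0 0 0 0 0; 0 0 0 0 0 0; 0 0 0 0 0 0; 0 0 0 0 0 0",
)

```text
time: 8.1
tool_pos: [0.6356, 0.0263, 0.0871]
ee_rot: [-3.142, 0.0, 1.781]
wrist_force: [-2.4, -0.2, 4.4]
width: 0.0099
```

step_arm(
  increments="0 0 0 0 0 0.12; 0 0 0 0 0 0.12; 0 0 0 0 0 0.12; 0 0 0 0 0 0.12; 0 0 0 0 0 0.12",
)

```text
time: 8.6
tool_pos: [0.6354, 0.0263, 0.0871]
ee_rot: [-3.141, 0.0, 1.176]
wrist_force: [-2.7, -0.6, 4.4]
width: 0.01
```

step_arm(
  increments="0 0 0 0 0 0.12; 0 0 0 0 0 0.12; 0 0 0 0 0 0.1; 0 0 0 0 0 0.08; 0 0 0 0 0 0",
)

```text
time: 9.1
tool_pos: [0.6353, 0.0264, 0.0871]
ee_rot: [-3.141, 0.001, 0.761]
wrist_force: [-4.5, 0.3, 5.1]
width: 0.0099
```

step_arm(
  increments="0 0 0 0 0 0.05; 0 0 0 0 0 0.05; 0 0 0 0 0 0; 0 0 0 0 0 0",
)

```text
time: 9.5
tool_pos: [0.6353, 0.0264, 0.0871]
ee_rot: [-3.141, 0.001, 0.664]
wrist_force: [-3.1, -0.8, 5.2]
width: 0.0097
```

```bash
python3 -c "
from bench import *
o=get_obs();print(o['joint_torque'][5],o['wrist_torque'],o['ee_rot'])"
```

```text
0.5429351516067982 [-0.08872113  0.74164272  0.56128   ] [-3.14147773e+00  7.22131346e-04  6.64343064e-01]
```

Same stop torque here, 0.56 N m, so it's fully home. Releasing, lifting and moving clear for a final look.

step_arm(
  increments="0 0 0 0 0 0; 0 0 0 0 0 0; 0 0 0 0 0 0; 0 0 0 0 0 0",
  claw=-0.3,
)

```text
time: 9.9
tool_pos: [0.6357, 0.0264, 0.086]
ee_rot: [-3.141, 0.0, 0.661]
wrist_force: [-0.1, 0.1, -0.3]
width: 0.0383
```

step_arm(
  increments="0 0 -3 0 0 0; 0 0 -3 0 0 0; 0 0 -3 0 0 0; 0 0 -3 0 0 0; 0 0 -3 0 0 0",
  claw=-1,
)

```text
time: 10.4
tool_pos: [0.6357, 0.0264, 0.2376]
ee_rot: [3.141, -0.0, 0.661]
wrist_force: [0.4, 0.5, -0.3]
width: 0.0784
```

step_arm(
  increments="-4 0 0 0 0 0; -4 0 0 0 0 0; -4 0 0 0 0 0; 0 0 0 0 0 0; 0 0 0 0 0 0",
)

```text
time: 10.9
tool_pos: [0.541, -0.0475, 0.2369]
ee_rot: [3.141, -0.001, 0.66]
wrist_force: [-0.3, 0.6, 0.2]
width: 0.0941
```

```bash
python3 - <<'E'
from h import *
o=get_obs();print(o['time'],o['tool_pos'],o['qvel'])
im=snapshot('wrist')[:,:,::-1]
cv2.imwrite('pics/w4.png',np.clip(255*(im/255.)**.5,0,255).astype('uint8'))
E
```

```text
10.9 [ 0.54100227 -0.0474919   0.23685021] [ 0.02204997  0.02837907 -0.0279279   0.00488492 -0.00245051  0.00046895]
```

View pics/w4.png

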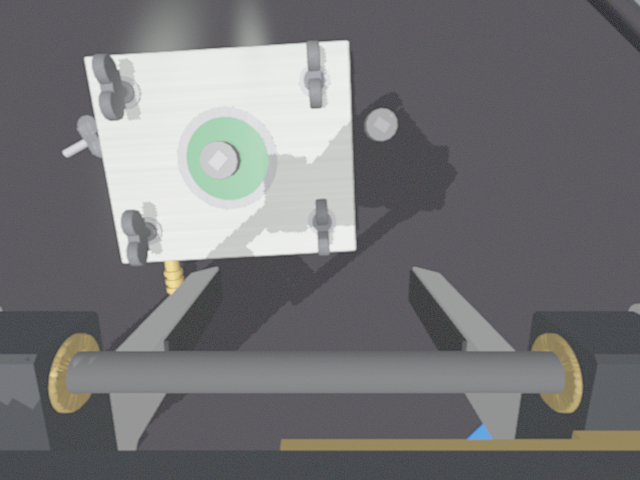

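All four wings now point the same way: the first is at (137,237), the second at (314,75), and the tight pair at (108,87) and (322,228). The gripper is clear and the puck is still in place.

```bash
python3 -c "
from bench import *
print(close_job())"
```

```text
the job is handed in; nothing more can be done
None
```

Both loose screws are turned clockwise to their stops, and the job is handed in at about 11 s of the 45 s allowed. I did the one by the brass vent stub first, then the one diagonally across. For each, I gripped the wing across its thickness and turned it. I then released it and lifted clear.

- **Fully home:** the wrist torque rose to 0.51 N m on the first screw and 0.56 N m on the second, well above the 0.08 N m turning stiffness. Both stopped at about the same tool yaw, 0.65–0.66 rad. The cover's edges put the home direction at 0.71–0.73 rad, so the fingers likely flexed or slipped slightly against the stop.
- **Final picture:** all four wings are parallel by eye, the puck is in place, and the gripper is open and clear.
- **Measurements:** the screws measured 199 mm apart, against 200 mm given. Triangulated wing heights were 105 and 115 mm, roughly 10 mm apart for points picked by hand. The given wing spans 90–114 mm, so I took the grip height from the text. Both near views confirmed the sideways alignment to about 1 mm before gripping.

The largest wrist force I saw was about 14 N, and no check failed.

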